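# Load the last cartridge and close the carriage

### The job

Draw the drum carriage out of the purification unit to its front stop and stand the spare cartridge upright in the one empty place of the drum, on the drum's floor among the other six. Then slide the carriage fully home under the hood without slamming it, keeping all seven cartridges upright in the drum, and leave the other things on the bench where they are.

Things in the scene. Friction and masses are not known exactly. Their poses are not given: they have to be found in the camera images.
- unit: White unit, fixed. Origin on the bench below the middle of the hood's front edge; x points into the unit (the way home), z up. Hood: x 0 to 235 mm, y -115 to 115, z 180 to 235; tray and bottles on it from x 80, up to z 360. Under it a back wall from x 210 and a side wall on +y from x 62; the -y side is open but for a pillar at the back. Base plate 12 mm high, x -215 to 230, y -70 to 70.
- carriage (a joint): Slide of the carriage (with its blade and drum), m: 0 = fully home against the rear stop under the hood, 0.19 = fully out against the front stop; it moves along the unit's -x as the value grows. About 3 N of friction, no spring, no detent; stays where it is left. It starts at 0.
- blade (a point): Middle of the carriage's handle, 56 mm above the bench: an upright black blade 36 mm long (unit's x), 14 mm thick (unit's y), from 26 to 82 mm above the bench. Axes as the unit's. The drum's wall is 22 mm behind it (+x). With the carriage home this point is right below the hood's front edge, so a tool must lean back, away from the hood, to get at it.
- drum (a point): Centre of the drum's inner floor, 30 mm above the bench, 122 mm behind the blade (unit's +x). Round open aluminium tub fixed on the carriage: inner radius 78 mm, wall 4 mm thick, 35 mm high above the inner floor. Seven cartridges fill it in a hexagon, one in the middle, six round it, centres 51.5 mm apart. Axes as the unit's.
- place (a point): Middle of the empty place on the drum's inner floor, 51.5 mm from the drum's centre towards the unit's -y, 30 mm above the bench; axes as the unit's. About 1.5 mm clear all round. With the carriage at its front stop it is 68 mm in front of the hood's front edge.
- spare_mid (a point): Spare cartridge, loose, about 0.15 kg, upright on the bench: white plastic, body 50 mm in diameter, 85 mm high, with chamfered foot and shoulder, and on top a plain round neck 16 mm in diameter, 40 mm high (125 mm in all). Point on its axis 62.5 mm above its foot, 22.5 mm below the neck's foot; z up. In the drum the bodies nearly touch, so hold it by the neck.
- c1_mid (a point): One of the six identical cartridges already standing in the drum (loose, same shape and size as the spare); point half-way up (62.5 mm above its foot), z up its axis.
- c2_mid (a point): One of the six identical cartridges already standing in the drum (loose, same shape and size as the spare); point half-way up (62.5 mm above its foot), z up its axis.
- c3_mid (a point): One of the six identical cartridges already standing in the drum (loose, same shape and size as the spare); point half-way up (62.5 mm above its foot), z up its axis.
- c4_mid (a point): One of the six identical cartridges already standing in the drum (loose, same shape and size as the spare); point half-way up (62.5 mm above its foot), z up its axis.
- c5_mid (a point): One of the six identical cartridges already standing in the drum (loose, same shape and size as the spare); point half-way up (62.5 mm above its foot), z up its axis.
- c6_mid (a point): One of the six identical cartridges already standing in the drum (loose, same shape and size as the spare); point half-way up (62.5 mm above its foot), z up its axis.
- reagent: Bystander: amber bottle with white cap, 68 mm in diameter, 140 mm high; origin at the middle of its foot. Not to be moved.
- wide: Bystander: a wider, squatter white cartridge (72 mm in diameter, 100 mm high, too wide for the drum's place); origin at the middle of its foot. Not to be moved.
- beaker: Bystander: glass beaker 70 mm in diameter, 90 mm high; origin at the middle of its foot. Not to be moved.
There are look-alikes about, which are no part of the job. Leave any yellow look-alike of the part that bears spare_mid alone.

How it is judged (in metres and radians):
On the way, in this order (a step that is already met when the one before it is completed fails the run):
1. the carriage is drawn out to its front stop (within 10 mm) (value of joint carriage above 0.18 m), for 0.2 s.
2. with the carriage out, the spare cartridge stands upright on the drum's floor in the empty place, let go (horizontal distance between spare_mid and place below 0.012 m and z of spare_mid in the frame of place between 0.0585 and 0.0665 m and angle between spare_mid's own z axis and vertical below 0.06 rad and value of joint carriage above 0.12 m and contact force between the fingers and spare below 0.1 N), for 0.2 s.
At the end, for the whole second after the job is handed in: The carriage is home (joint below 4 mm) and at rest; the spare stands in the empty place (axis within 12 mm, foot within 4 mm of the drum's floor, upright within 0.06 rad), at rest; the other six stand in the drum (within 62 mm of its centre, upright within 0.1 rad) (value of joint carriage below 0.004 m and velocity of joint carriage between -0.01 and 0.01 m/s and horizontal distance between spare_mid and place below 0.012 m and z of spare_mid in the frame of place between 0.0585 and 0.0665 m and angle between spare_mid's own z axis and vertical below 0.06 rad and horizontal distance between each of c1_mid, c2_mid, c3_mid, c4_mid, c5_mid, c6_mid and drum below 0.062 m and angle between each of c1_mid, c2_mid, c3_mid, c4_mid, c5_mid, c6_mid's own z axis and vertical below 0.1 rad and linear speed of spare below 0.02 m/s); the robot touches nothing.
It fails at once if the carriage is slammed (faster than 0.4 m/s) (velocity of joint carriage above 0.4 m/s or velocity of joint carriage below -0.4 m/s).
It fails at once if a bystander (bottle, wide cartridge or beaker) is moved more than 20 mm (distance of any of reagent, wide, beaker from where it was at the start of the episode above 0.02 m).
It also fails if it takes over 72 s, if anything falls off the work surface, if the arm or the gripper's body presses on something with over 40 N, if the wrist force passes 120 N, or if a joint passes its speed limit or range.

### The arm

A 6-joint arm with a two-finger parallel gripper is mounted at the origin on the work surface. World frame = base frame: x ahead of the robot, y to its left, z up, the work surface at z = 0. Lengths are in m, angles in degrees, forces in N, time in s.
With the tool pointing down it reaches from about 0.325 to 0.775 m from the base axis. Payload 5.5 kg.
Tool frame: the origin (TCP) lies at the centre of the arm's flange, where the gripper is bolted on; the fingertips stand 182 mm ahead of it and the grasp point (between the pads) lies 163 mm ahead of it; z points along the fingers, y is the direction in which the jaws open and shut (so a half turn about z gives the same grasp; the last joint's range is limited). The gripper opens to 88 mm and grips with 3 to 60 N. Pads are 20 mm wide; open, the fingers measure 115 mm over their backs; the gripper's body (75 mm by 178 mm) begins 61 mm behind the grasp point.
Start: joints at [-70.285, 5.22, 70.514, -0, 104.267, -3.249], TCP at [0.234, -0.552, 0.405] pointing down, gripper open.
Joint ranges: [-164.24, 164.24], [-49.07, 125.15], [9.68, 141.18], [-86.29, 266.29], [3.28, 154.24], [-151.56, 151.56]. Speed limits (degrees/s): [147.25, 147.25, 172.46, 180, 180, 180].

### API

Orientations are given as [roll, pitch, yaw] about the fixed x, y, z axes, in that order (R = Rz(yaw) Ry(pitch) Rx(roll)).
In Python, from station import r gives the robot as it stands. The module is installed in compiled form; this text tells all that it offers. Calls block until the motion is done:
- r.reach(position, orientation): joint-space move of the TCP to a pose.
- r.servo_line(position, rotation=None, speed=0.15): straight line of the TCP; rotation=None keeps the orientation; speed is the mean speed in m/s.
- r.move_joints(angles): joint-space move.
- r.let_go() and r.grab(squeeze=None): open the fingers fully, or close them until they stop; squeeze is the grip in N (None keeps the last).
- r.wait(seconds).
- r.inverse_kinematics(position, orientation): joint angles nearest the present ones, or None.
- r.sense(): the state.
- r.snapshot(name): name is "scene" or "top" or "wrist"; returns a dict with "frame" (400x640x3 uint8, red, green, blue), "fx", "fy", "cx", "cy" (pixels), "dist_coeffs" ([k1, k2, p1, p2, k3] as OpenCV has them; the pictures are not rectified), "R" (3x3) and "t" (3): a world point X has camera coordinates R X + t. Camera axes: x right, y down, z forward; pixel columns grow to the right and rows downward; lengths in m; the calibration is good to about 2 mm. A picture is of the moment at which its call begins. There is no depth.
A pose or a line that the arm cannot do raises r.IKError and nothing moves.
- r.hand_in(): hands the job in, once; it reports no verdict.
The state is a dict: "clock": time; "joints": joint angles; "joint_vel": joint speeds; "joint_torque": joint torques, N m; "tcp_pos": TCP position; "orientation": TCP orientation; "contact_force": force on the tool from outside, world axes, zero at the start; "torque": the same for the moment, N m; "opening": finger opening in m.
Only numpy, scipy, OpenCV 4.12 (cv2) and the standard library are available. Lean on these libraries where they do the work, as an engineer would, in place of code of your own. Each camera call takes 0.05 s, during which the arm holds its last target.

## Working session

There is one attempt and no reset: what is moved stays moved. The work goes in short steps, each a Python script; the robot and the scene stay as the last script left them, time stands still between calls to the robot, and variables do not carry over. Pictures are saved under pics/ and viewed, and the job is handed in when it is done.

```bash
mkdir -p pics; cat > h.py <<'E'
import numpy as np, cv2
from station import r
def K(s): return np.array([[s['fx'],0,s['cx']],[0,s['fy'],s['cy']],[0,0,1.]])
def snap(n,f):
    s=r.snapshot(n); cv2.imwrite('pics/'+f+'.png',cv2.cvtColor(s['frame'],cv2.COLOR_RGB2BGR))
    import pickle; pickle.dump(s,open('pics/'+f+'.pkl','wb')); return s
def load(f):
    import pickle; return pickle.load(open('pics/'+f+'.pkl','rb'))
def ray(s,px):
    u=cv2.undistortPoints(np.array([[px]],float),K(s),np.array(s['dist_coeffs'],float))[0,0]
    R=np.array(s['R']);t=np.array(s['t'])
    return -R.T@t, R.T@np.array([u[0],u[1],1.])
def onz(s,px,z):
    o,d=ray(s,px); return o+d*(z-o[2])/d[2]
def proj(s,X):
    return cv2.projectPoints(np.array(X,float).reshape(-1,1,3),cv2.Rodrigues(np.array(s['R']))[0],np.array(s['t'],float),K(s),np.array(s['dist_coeffs'],float))[0][:,0]
def crop(f,x0,y0,x1,y1,k,out):
    im=cv2.imread('pics/'+f+'.png')[y0:y1,x0:x1]
    cv2.imwrite('pics/'+out+'.png',cv2.resize(im,None,fx=k,fy=k,interpolation=cv2.INTER_CUBIC))
E
python3 - <<'E'
from h import *
np.set_printoptions(precision=3,suppress=True)
for n in ('scene','top','wrist'):
    s=snap(n,n+'0'); print(n,s['fx'],-np.array(s['R']).T@s['t'],np.array(s['R'])[2])
print(r.sense())
E
```

```text
scene 476.04471941028504 [ 0.528 -0.504  1.348] [ 0.051  0.314 -0.948]
top 450.99694217591866 [ 0.37  -0.085  1.316] [ 0.181 -0.023 -0.983]
wrist 298.181120184762 [ 0.295 -0.527  0.384] [-0.225 -0.093 -0.97 ]
{'clock': 0.15, 'joints': array([-70.287,   5.254,  70.566,  -0.   , 104.266,  -3.25 ]), 'joint_vel': array([ 0.047, -0.229, -0.211, -0.01 ,  0.075, -0.084]), 'joint_torque': array([  0.001, -44.704, -40.691,   0.07 ,   0.027,  -0.   ]), 'tcp_pos': array([ 0.234, -0.553,  0.404]), 'orientation': array([-179.914,   -0.005,   22.963]), 'contact_force': array([ 0.842, -0.836, -0.75 ]), 'torque': array([ 0.005, -0.034, -0.01 ]), 'opening': 0.08755330272962444}
```

View pics/scene0.png

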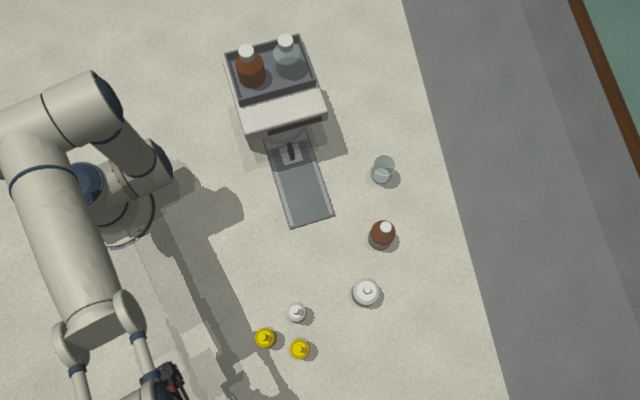

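View pics/top0.png

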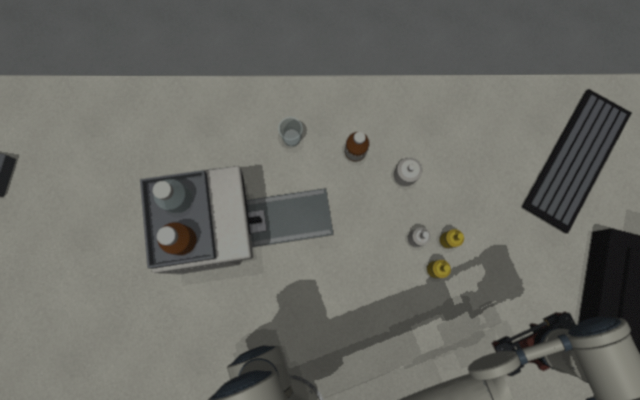

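View pics/wrist0.png

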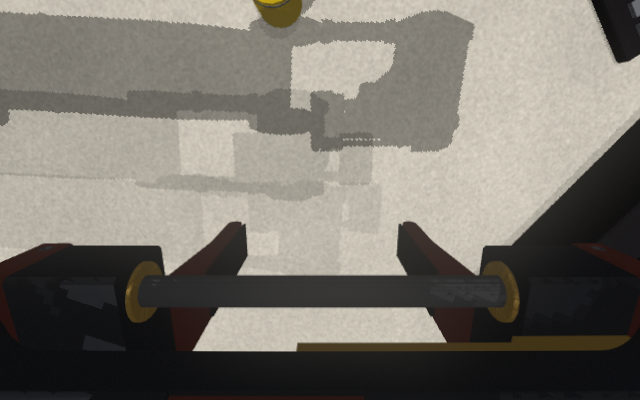

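The scene view shows a white cartridge at (297,313), two yellow look-alikes at (265,338) and (300,349), and the wide white one at (366,292). The blade is at about (292,152). I'll enlarge these areas.

```bash
python3 - <<'E'
from h import *
crop('scene0',240,280,400,370,5,'c_a'); crop('scene0',220,80,350,235,5,'c_b')
im=cv2.imread('pics/c_b.png'); cv2.imwrite('pics/c_b.png',cv2.resize(im,None,fx=.77,fy=.77))
crop('top0',380,150,480,290,4,'c_c'); crop('top0',135,160,340,275,3.9,'c_d')
E
```

```text
(no output)
```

View pics/c_a.png

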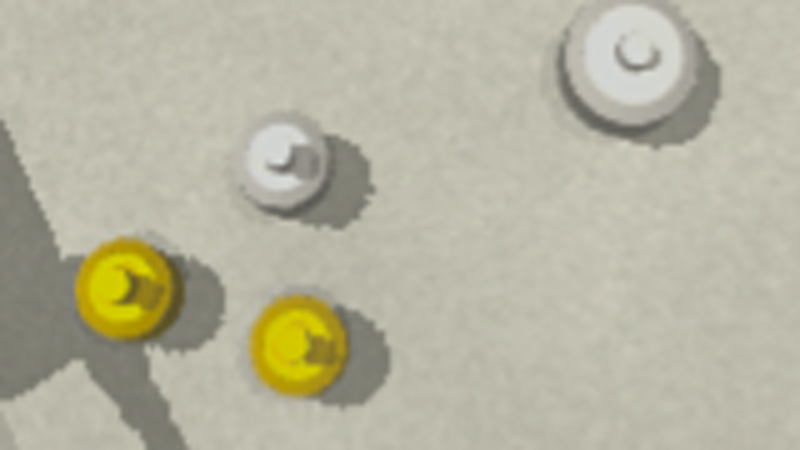

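View pics/c_b.png

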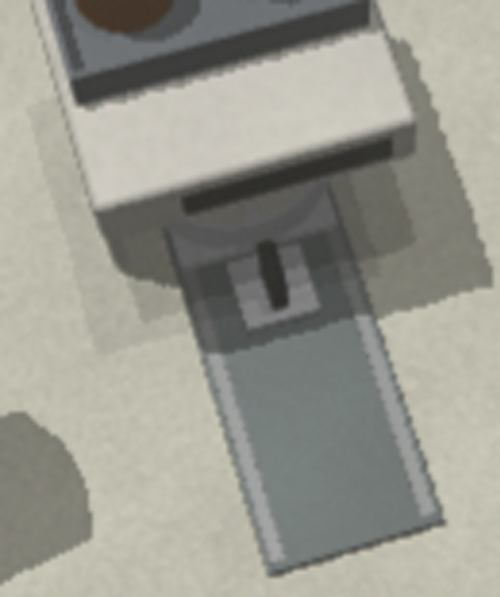

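View pics/c_c.png

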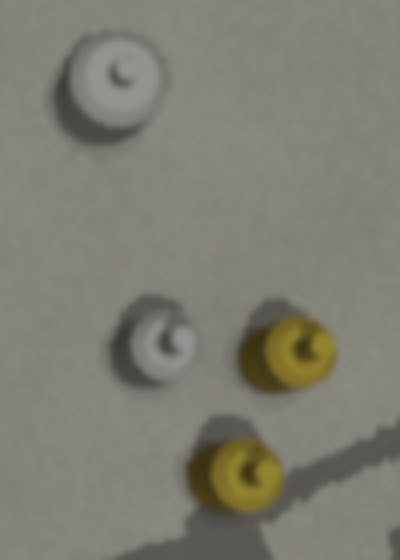

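View pics/c_d.png

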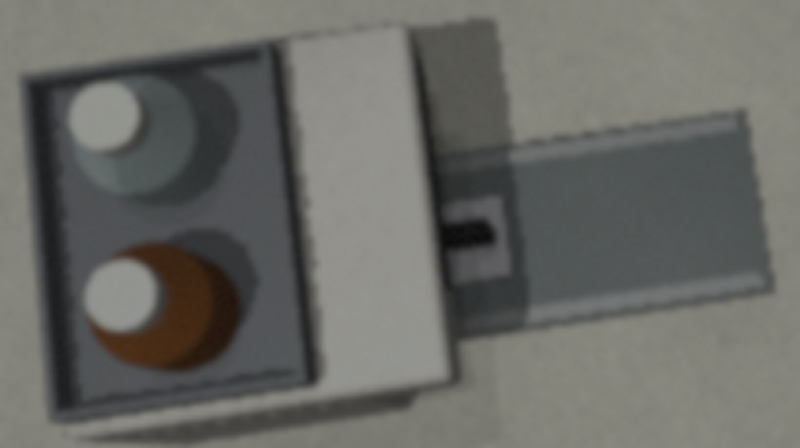

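```bash
python3 - <<'E'
from h import *
from scipy.optimize import least_squares
np.set_printoptions(precision=4,suppress=True)
S=load('scene0');T=load('top0')
# spare: neck top and foot
for s,px in ((S,(296,311)),(T,(422.5,236))): print('neck z=.125',onz(s,px,.125),'body mid shoulder',)
obs=[(S,(290.6,228.4),.012),(S,(335.1,214.6),.012),(S,(245.5,135.1),.235),(S,(327.3,112.5),.235),
(T,(326,188.2),.012),(T,(333,234.4),.012),(T,(239.6,166.4),.235),(T,(251.2,258.2),.235)]
for s,p,z in obs: print(onz(s,p,z))
E
```

```text
neck z=.125 [ 0.4871 -0.3837  0.125 ] body mid shoulder
neck z=.125 [ 0.4815 -0.3725  0.125 ] body mid shoulder
[ 0.5026 -0.1389  0.012 ]
[ 0.637  -0.1191  0.012 ]
[0.4283 0.0652 0.235 ]
[0.6475 0.0949 0.235 ]
[ 0.6361 -0.1212  0.012 ]
[ 0.4993 -0.1397  0.012 ]
[0.647  0.0966 0.235 ]
[0.4229 0.0645 0.235 ]
```

```bash
cat >> h.py <<'E'
from scipy.spatial.transform import Rotation as Ro
def eul(Rm): return Ro.from_matrix(Rm).as_euler('xyz',degrees=True)
def toolR(z,y):
    z=np.array(z,float)/np.linalg.norm(z); y=np.array(y,float); y-=z*(y@z); y/=np.linalg.norm(y)
    return np.column_stack([np.cross(y,z),y,z])
E
python3 - <<'E'
from h import *
from scipy.optimize import least_squares
np.set_printoptions(precision=4,suppress=True)
S=load('scene0');T=load('top0')
U=[(-.215,.07,.012),(-.215,-.07,.012),(0,.115,.235),(0,-.115,.235)]
pS=[(290.6,228.4),(335.1,214.6),(245.5,135.1),(327.3,112.5)]
pT=[(333,234.4),(326,188.2),(251.2,258.2),(239.6,166.4)]
def W(q):
    c,s=np.cos(q[2]),np.sin(q[2]); return [(q[0]+c*a-s*b,q[1]+s*a+c*b,z) for a,b,z in U]
def f(q): return np.r_[(proj(S,W(q))-pS).ravel(),(proj(T,W(q))-pT).ravel()]
o=least_squares(f,[.536,.08,1.71]); print(o.x,np.degrees(o.x[2]),o.fun.round(1))
np.save('unit.npy',o.x)
q=o.x
# spare fit: neck-top + foot circles -> candidates
for n,s,p,z in [('wide neck S',S,(367,290),.1),('wide T',T,(410,168),.1),('reag S',S,(386,227),.14),('reagT',T,(360,137),.14),('beak S',S,(383,160),.09),('beakT',T,(291,128),.09),('y1',S,(264.5,337),.125),('y2',S,(299,348.5),.125),('spare',S,(296,311.3),.125),('spareT',T,(422.7,236),.125)]:
    print(n,onz(s,p,z))
c,s_=np.cos(q[2]),np.sin(q[2]); ux=np.array([c,s_,0]);uy=np.array([-s_,c,0]);zz=np.array([0,0,1.])
O=np.array([q[0],q[1],0])
for sg in (1,-1):
  for ang in (40,50):
    a=np.radians(ang); Z=ux*np.sin(a)-zz*np.cos(a); Rm=toolR(Z,sg*uy)
    for d in (0,.19):
        g=O+ux*(-.004-d)+zz*.06; t=g-.163*Z
        print(sg,ang,d,t,r.inverse_kinematics(t,eul(Rm)),'x',Rm[:,0])
E
```

```text
[0.5369 0.0815 1.7177] 98.41969873917836 [-1.1  1.   0.3  0.5 -2.   0.5  1.  -1.4  0.6  0.1 -0.1 -0.5 -0.1 -0.1
 -0.7 -1.4]
wide neck S [ 0.6758 -0.3589  0.1   ]
wide T [ 0.6736 -0.3535  0.1   ]
reag S [ 0.7523 -0.2114  0.14  ]
reagT [ 0.7514 -0.2122  0.14  ]
beak S [ 0.7944 -0.0037  0.09  ]
beakT [ 0.7954 -0.022   0.09  ]
y1 [ 0.4013 -0.4326  0.125 ]
y2 [ 0.481  -0.4733  0.125 ]
spare [ 0.487  -0.3844  0.125 ]
spareT [ 0.4815 -0.373   0.125 ]
1 40 0 [ 0.5528 -0.0261  0.1849] None x [ 0.1122 -0.7578 -0.6428]
1 40 0.19 [ 0.5806 -0.214   0.1849] [-31.1279  22.342   77.2674  31.0395 106.0011 142.2716] x [ 0.1122 -0.7578 -0.6428]
1 50 0 [ 0.5557 -0.0459  0.1648] [-19.9846  13.76    92.2036  43.1733  99.9951 149.1738] x [ 0.0941 -0.6359 -0.766 ]
1 50 0.19 [ 0.5835 -0.2339  0.1648] [-33.6913  28.1931  74.0634  37.6282 111.4397 141.1537] x [ 0.0941 -0.6359 -0.766 ]
-1 40 0 [ 0.5528 -0.0261  0.1849] [-16.4548   8.8295  93.3257  35.8932  95.9128 -26.9205] x [-0.1122  0.7578  0.6428]
-1 40 0.19 [ 0.5806 -0.214   0.1849] [-31.1279  22.342   77.2674  31.0395 106.0011 -37.7284] x [-0.1122  0.7578  0.6428]
-1 50 0 [ 0.5557 -0.0459  0.1648] [-19.9846  13.76    92.2036  43.1733  99.9951 -30.8262] x [-0.0941  0.6359  0.766 ]
-1 50 0.19 [ 0.5835 -0.2339  0.1648] [-33.6913  28.1931  74.0634  37.6282 111.4397 -38.8463] x [-0.0941  0.6359  0.766 ]
```

The only small white cartridge is the one at scene (297,313) and top (421,235), a plain-necked 50 mm body. The two at (265,338) and (300,349) are yellow look-alikes, and (366,292) is the wide one. So the white one is the spare. The unit fit comes out consistent, with yaw about 98.4°. Next I move to the pre-grasp for the blade.

```bash
cat >> h.py <<'E'
zz=np.array([0,0,1.])
q=np.load('unit.npy')
O=np.array([q[0],q[1],0]); ux=np.array([np.cos(q[2]),np.sin(q[2]),0]); uy=np.array([-np.sin(q[2]),np.cos(q[2]),0])
def Uw(a,b,c): return O+ux*a+uy*b+zz*c
A=np.radians(45); BZ=ux*np.sin(A)-zz*np.cos(A); BR=toolR(BZ,-uy)
def st():
    s=r.sense(); print('t %.2f'%s['clock'],'tcp',s['tcp_pos'].round(4),'F',s['contact_force'].round(1),'op %.4f'%s['opening'])
    return s
E
python3 - <<'E'
from h import *
g=Uw(-.004,0,.06)-.163*BZ
r.reach(g-.11*BZ,eul(BR)); s=st()
w=snap('wrist','wrist1')
for p in [(-.018,-.007,.082),(-.018,.007,.082),(-.018,.007,.026),(0,0,.082),(-.215,.07,.012),(-.215,-.07,.012)]: print(p,proj(w,Uw(*p)).round(1))
snap('scene','scene1')
E
```

```text
t 2.45 tcp [ 0.5656 -0.1142  0.2534] F [-0.3  0.3  0.3] op 0.0876
(-0.018, -0.007, 0.082) [[330.2 199.7]]
(-0.018, 0.007, 0.082) [[312.6 199.7]]
(-0.018, 0.007, 0.026) [[314.1 229.4]]
(0, 0, 0.082) [[321.4 180.9]]
(-0.215, 0.07, 0.012) [[215.5 509.9]]
(-0.215, -0.07, 0.012) [[427.  509.8]]
```

View pics/wrist1.png

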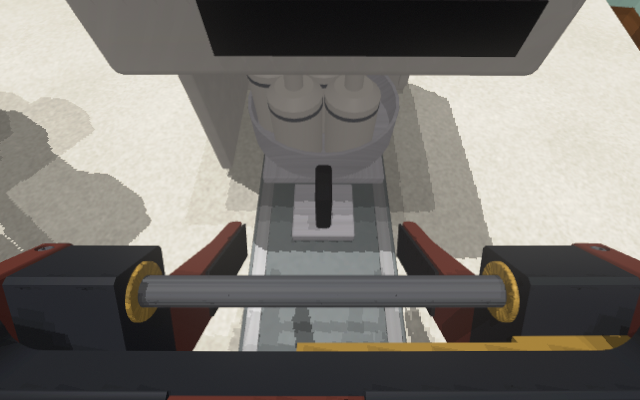

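View pics/scene1.png

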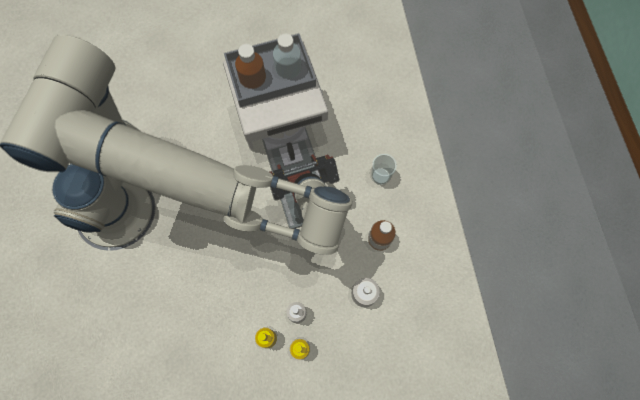

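```bash
python3 - <<'E'
from h import *
crop('wrist1',230,60,420,260,3,'c_e')
E
```

```text
(no output)
```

View pics/c_e.png

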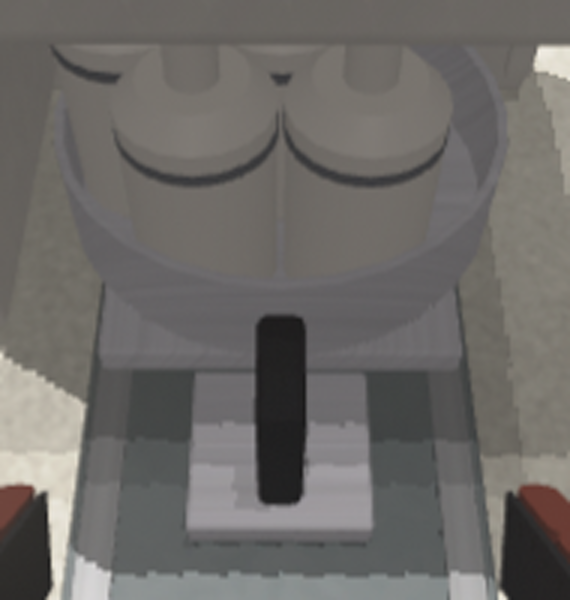

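```bash
python3 - <<'E'
from h import *
w=load('wrist1')
tcp=np.array([0.5656,-0.1142,0.2534])
for d in (.163,.182,.273): print(proj(w,tcp+BZ*d))
for dy in (-.0575,-.044,.044,.0575): print(proj(w,tcp+BZ*.182-uy*dy))
crop('wrist1',160,200,480,360,2.5,'c_f')
E
```

```text
[[320.93328842 252.21131994]]
[[320.99452705 238.41291152]]
[[321.1685981  199.21031592]]
[[222.41852147 238.34897202]]
[[245.54242324 238.36970553]]
[[396.42005903 238.41880311]]
[[419.52520058 238.41312648]]
```

View pics/c_f.png

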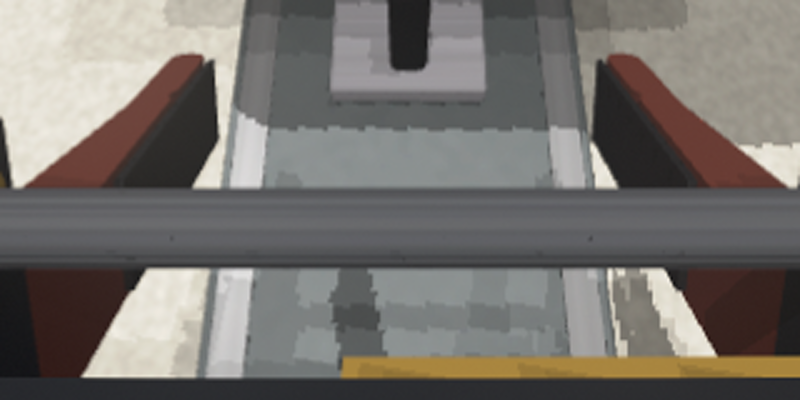

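```bash
python3 - <<'E'
from h import *
O2=O-.001*uy; np.save('unit.npy',[O2[0],O2[1],q[2]])
g=O2+ux*-.004+zz*.06-.163*BZ
r.servo_line(g,speed=.12); st()
r.grab(25); s=st(); print(s['torque'])
w=snap('wrist','wrist2')
E
```

```text
t 3.62 tcp [ 0.5556 -0.0366  0.176 ] F [-0.4  0.7  0.5] op 0.0881
t 4.74 tcp [ 0.5555 -0.0363  0.1753] F [ 2.1  0.5 -1.2] op 0.0138
[-0.27099556 -0.53978698 -0.5962411 ]
```

View pics/wrist2.png

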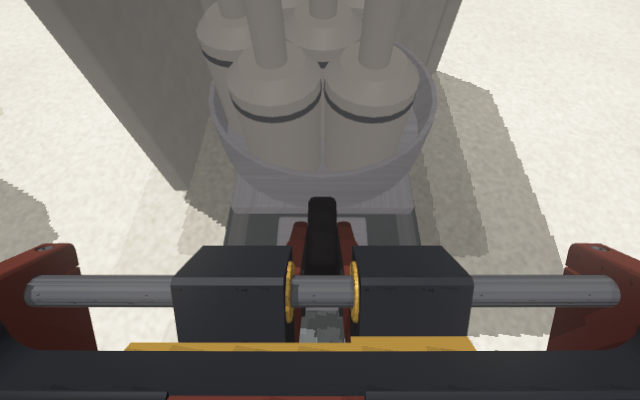

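```bash
python3 - <<'E'
from h import *
p=r.sense()['tcp_pos']
r.servo_line(p-ux*.095,speed=.1); st()
r.servo_line(p-ux*.184,speed=.09); st()
k=.184
while k<.2:
    k+=.002; r.servo_line(p-ux*k,speed=.03); s=st()
    if abs(s['contact_force']@ux)>14: break
s=st(); print(k,(p-s['tcp_pos'])@ux,s['contact_force']@ux,s['contact_force']@uy)
snap('wrist','wrist3');snap('top','top3');snap('scene','scene3')
E
```

```text
t 5.89 tcp [ 0.5692 -0.1305  0.1754] F [-2.1 -2.2  0.6] op 0.0139
t 7.03 tcp [ 0.582  -0.2186  0.1753] F [-5.7 -2.8  2. ] op 0.0139
t 7.28 tcp [ 0.5823 -0.2202  0.1752] F [-5.4 -0.2  1.7] op 0.0141
t 7.53 tcp [ 0.5826 -0.222   0.1751] F [-5.8 -0.4  2.2] op 0.0137
t 7.78 tcp [ 0.5829 -0.224   0.1751] F [-6.4 -0.1  2. ] op 0.0137
t 8.03 tcp [ 0.5832 -0.2247  0.1748] F [-6.3  6.9  3. ] op 0.0138
t 8.28 tcp [ 0.5836 -0.2252  0.1743] F [-7.7 15.2  1. ] op 0.0141
t 8.28 tcp [ 0.5836 -0.2252  0.1743] F [-7.7 15.2  1. ] op 0.0141
0.194 0.1910195780151329 16.141262895151243 5.365086356279115
```

View pics/wrist3.png

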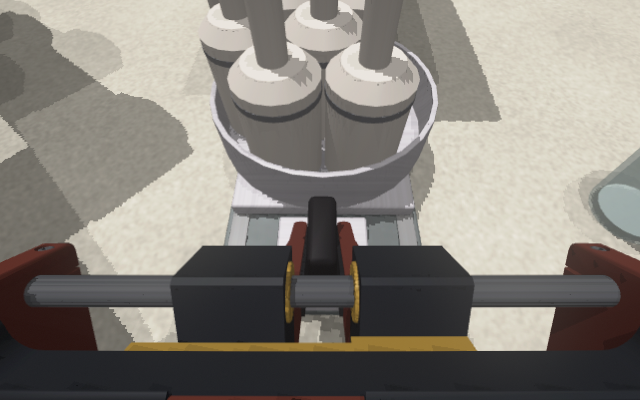

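View pics/top3.png

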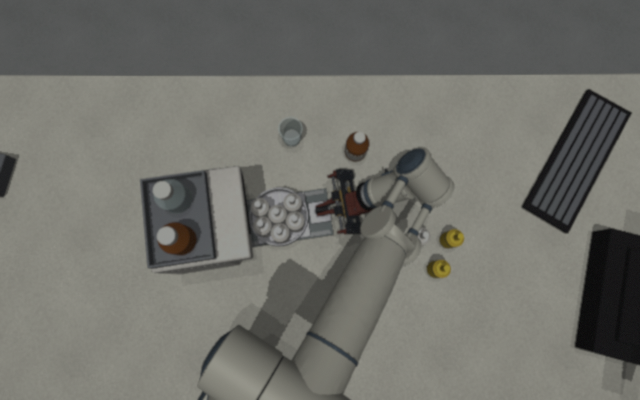

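```bash
python3 - <<'E'
from h import *
r.let_go(); s=st(); p=s['tcp_pos']
np.save('blade_out_tcp.npy',p)
r.servo_line(p-BZ*.10,speed=.2)
t=Uw(-.068-.066,0,.42)
r.reach(t,eul(toolR(-zz,-uy))); s=st()
snap('wrist','wrist4');snap('top','top4');snap('scene','scene4')
E
```

```text
t 9.63 tcp [ 0.5839 -0.2282  0.1752] F [ 0.5 -0.4 -0.7] op 0.0879
t 11.05 tcp [ 0.5574 -0.0506  0.4178] F [-0.2  0.2  0.3] op 0.0881
```

View pics/wrist4.png

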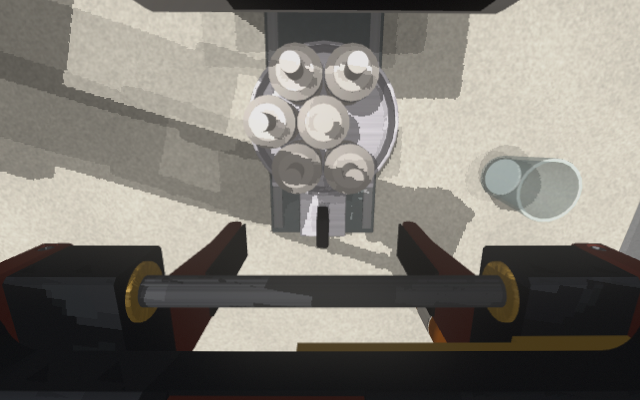

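View pics/scene4.png

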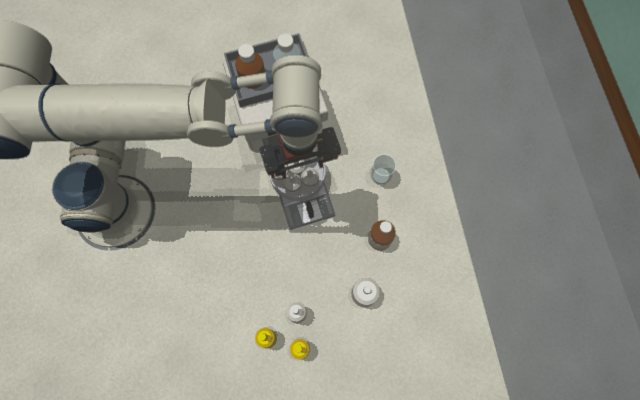

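```bash
python3 - <<'E'
from h import *
w=load('wrist4'); D=Uw(-.19+.122,0,0)
im=cv2.resize(cv2.imread('pics/wrist4.png')[30:260,230:420],None,fx=3,fy=3,interpolation=cv2.INTER_CUBIC)
def circ(c,R,z,col):
    a=np.linspace(0,2*np.pi,60); P=np.array([c+R*np.array([np.cos(t),np.sin(t),0])+zz*z for t in a])
    cv2.polylines(im,[(3*(proj(w,P)-[230,30]+.5)).round().astype(int)],True,col,1)
circ(D,.078,.065,(0,0,255))
for k in range(6):
    a=np.radians(30+60*k); c=D+.0515*(np.cos(a)*ux+np.sin(a)*uy); circ(c,.008,.155,(0,200,0))
circ(D,.008,.155,(0,200,0)); circ(D-.0515*uy,.025,.03,(255,0,0))
print(proj(w,[D,D-.0515*uy,D+zz*.155]))
cv2.imwrite('pics/c_g.png',im)
crop('wrist4',230,30,420,260,3,'c_g0')
E
```

```text
[[322.61136951 122.69351565]
 [362.35590858 122.81270457]
 [322.60285119 122.56593425]]
```

View pics/c_g.png

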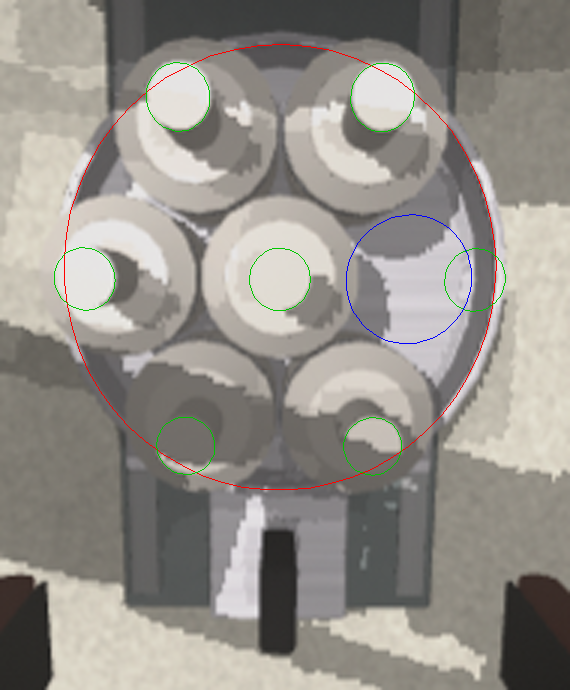

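View pics/c_g0.png

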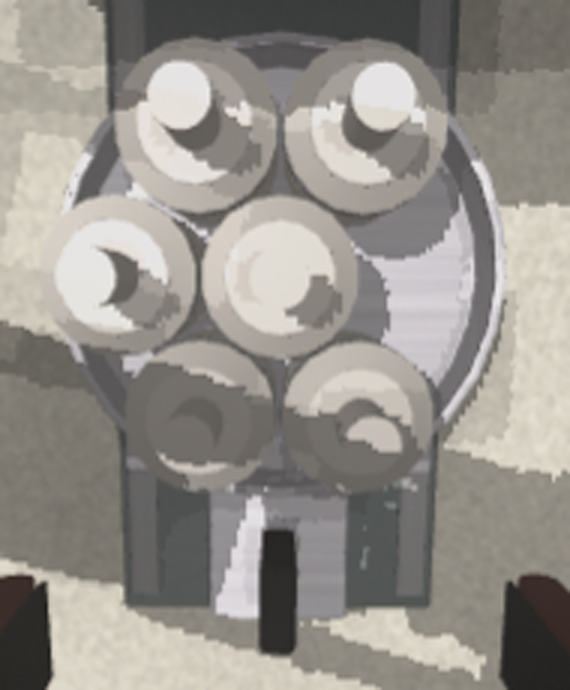

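```bash
python3 - <<'E'
from h import *
np.set_printoptions(precision=3,suppress=True)
w=load('wrist1'); tcp=np.array([0.5656,-0.1142,0.2534])
for dx in (0,.01): 
    print(proj(w,[tcp+BZ*.182+BR[:,0]*dx-uy*y for y in (-.044,.044)]))
P=Uw(-.068,.0005,0)-.0515*uy; print('place',P)
sp=np.array([.485,-.381,0])
for ph,le in ((120,210),(60,150),(60,330-180)):
  j=np.cos(np.radians(ph))*ux+np.sin(np.radians(ph))*uy; p=np.cos(np.radians(le))*ux+np.sin(np.radians(le))*uy
  for th in (15,20,25):
    b=np.cos(np.radians(th))*zz+np.sin(np.radians(th))*p
    for sg in (1,-1):
      Rm=toolR(-b,sg*j)
      out=[]
      for g in (P+zz*.139,P+zz*.30,sp+zz*.109,sp+zz*.25):
        k=r.inverse_kinematics(g+.163*b,eul(Rm)); out.append(None if k is None else k.round(0))
      print(ph,th,sg,out)
E
```

```text
[[245.542 238.37 ]
 [396.42  238.419]]
[[244.462 222.094]
 [397.5   222.15 ]]
place [0.598 0.022 0.   ]
120 15 1 [array([ -7.,  14.,  73.,  11., 104., 136.]), array([ -7.,  15.,  55.,  12., 120., 140.]), array([-43.,  22.,  66.,   2., 107.,  99.]), array([-43.,  21.,  52.,   3., 121., 100.])]
120 15 -1 [array([ -7.,  14.,  73.,  11., 104., -44.]), array([ -7.,  15.,  55.,  12., 120., -40.]), array([-43.,  22.,  66.,   2., 107., -81.]), array([-43.,  21.,  52.,   3., 121., -80.])]
120 20 1 [array([ -9.,  17.,  70.,  14., 108., 136.]), array([ -9.,  18.,  53.,  16., 124., 140.]), array([-43.,  26.,  61.,   3., 112.,  99.]), array([-43.,  26.,  47.,   4., 127., 100.])]
120 20 -1 [array([ -9.,  17.,  70.,  14., 108., -44.]), array([ -9.,  18.,  53.,  16., 124., -40.]), array([-43.,  26.,  61.,   3., 112., -81.]), array([-43.,  26.,  47.,   4., 127., -80.])]
120 25 1 [array([-10.,  20.,  67.,  17., 111., 135.]), array([-10.,  21.,  50.,  20., 127., 141.]), array([-43.,  31.,  57.,   4., 118.,  99.]), array([-43.,  31.,  42.,   5., 132., 101.])]
120 25 -1 [array([-10.,  20.,  67.,  17., 11
[... 850 characters left out ...]
0 15 1 [None, None, None, None]
60 15 -1 [array([-9.,  1., 86., 15., 89., 13.]), array([ -9.,   1.,  70.,  15., 105.,  17.]), array([-48.,  13.,  76.,  13.,  97., -26.]), array([-48.,  13.,  63.,  14., 111., -22.])]
60 20 1 [None, None, None, None]
60 20 -1 [array([-12.,   0.,  88.,  20.,  88.,  10.]), array([-12.,   0.,  72.,  20., 104.,  15.]), array([-51.,  15.,  75.,  18., 100., -28.]), array([-51.,  14.,  62.,  19., 113., -23.])]
60 25 1 [None, None, array([-53.,  17.,  73.,  22., 102., 151.]), None]
60 25 -1 [array([-15.,  -0.,  90.,  25.,  88.,   7.]), array([-15.,  -1.,  74.,  25., 102.,  13.]), array([-53.,  17.,  73.,  22., 102., -29.]), array([-53.,  16.,  61.,  24., 115., -23.])]
```

```bash
python3 - <<'E'
from h import *
sp=np.array([.485,-.381,0])
r.reach(sp-.066*ux+zz*.39,eul(toolR(-zz,-uy))); s=st()
w=snap('wrist','wrist5'); print(proj(w,[sp,sp+zz*.125]))
crop('wrist5',220,40,420,240,3,'c_h')
E
```

```text
t 12.69 tcp [ 0.4953 -0.4454  0.3904] F [ 0.3  0.4 -0. ] op 0.0879
[[320.66927378 122.51951498]
 [320.30368058 122.65528437]]
```

View pics/wrist5.png

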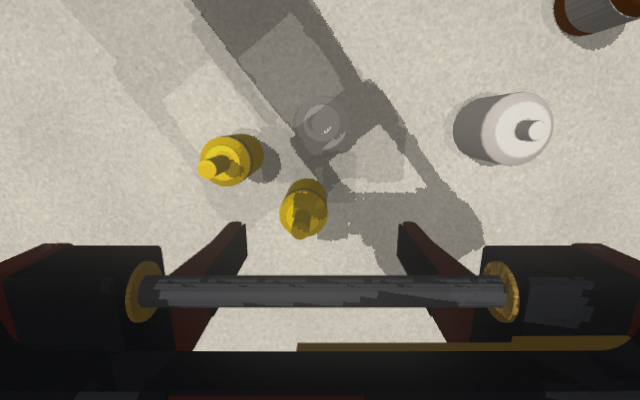

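View pics/c_h.png

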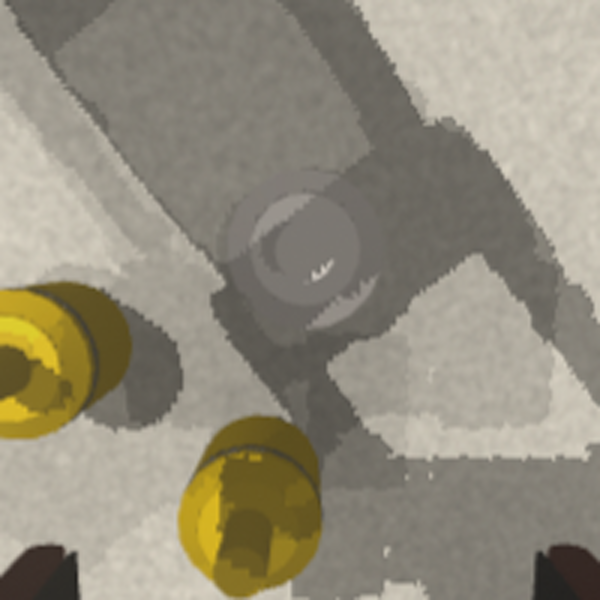

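```bash
python3 - <<'E'
from h import *
im=cv2.imread('pics/wrist5.png')[85:165,280:370]
g=cv2.cvtColor(im,cv2.COLOR_BGR2GRAY).astype(float); g=np.clip((g-70)*255/110,0,255).astype(np.uint8)
cv2.imwrite('pics/c_i.png',cv2.resize(g,None,fx=7,fy=7,interpolation=cv2.INTER_CUBIC))
E
```

```text
(no output)
```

View pics/c_i.png

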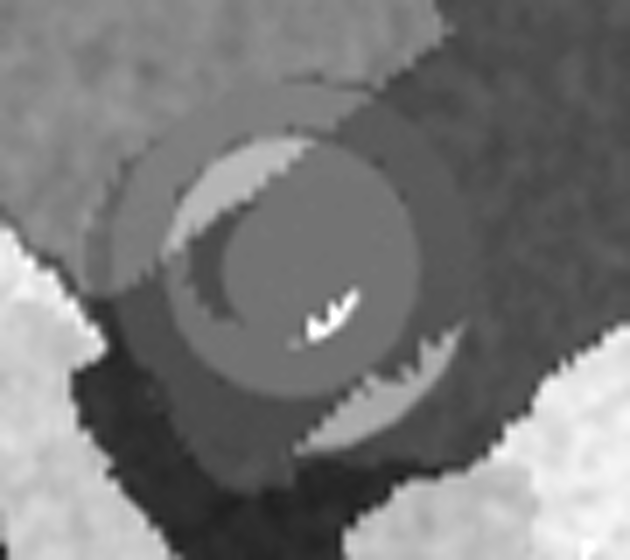

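```bash
cat >> h.py <<'E'
def d(a): return np.cos(np.radians(a))*ux+np.sin(np.radians(a))*uy
B20=np.cos(np.radians(20))*zz+np.sin(np.radians(20))*d(210)
PR=toolR(-B20,-d(120))
E
python3 - <<'E'
from h import *
sp=np.array([.485,-.381,0])
k=[(sg,r.inverse_kinematics(sp+zz*(.35+.0),eul(toolR(-zz,sg*d(30))))) for sg in (1,-1)]; print(k)
sg=[a for a,b in k if b is not None][-1] if r.sense()['joints'][5]<0 else 1
best=min([x for x in k if x[1] is not None],key=lambda x:abs(x[1][5]-r.sense()['joints'][5])); sg=best[0]
R1=eul(toolR(-zz,sg*d(30)))
r.reach(sp+zz*.35,R1)
r.servo_line(sp+zz*(.112+.163),speed=.12); st()
r.grab(5); st(); r.wait(.1); snap('wrist','wrist6')
E
```

```text
[(1, None), (-1, array([-4.13121720e+01,  7.56415208e+00,  7.35243345e+01, -2.54444375e-14,
        9.89115134e+01,  1.02681292e+01]))]
t 14.55 tcp [ 0.4851 -0.3812  0.2759] F [ 0.3 -0.8  1. ] op 0.0879
t 15.65 tcp [ 0.485 -0.381  0.275] F [-0.8 -0.4 -1. ] op 0.0158
```

View pics/wrist6.png

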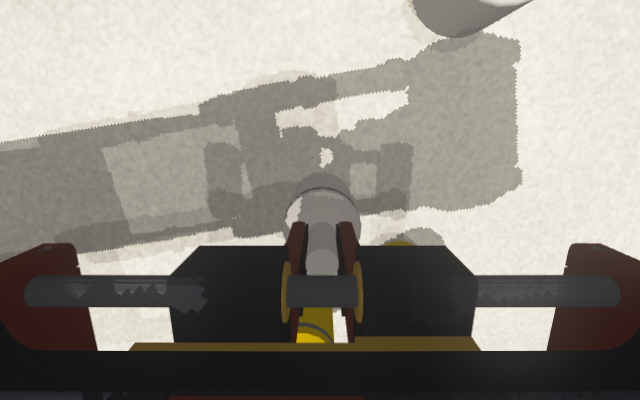

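```bash
python3 - <<'E'
from h import *
sp=np.array([.485,-.381,0])
r.let_go(); p=r.sense()['tcp_pos']
r.servo_line(p+zz*.06,speed=.2)
g=sp+zz*.112
r.reach(g+zz*.05+.163*B20,eul(PR))
r.servo_line(g+.163*B20,speed=.12); st(); snap('wrist','wrist7a')
r.grab(20); st()
r.servo_line(g+.163*B20+zz*.03,speed=.1); s=st(); r.wait(.1)
snap('wrist','wrist7');snap('scene','scene7'); print(s['orientation'],eul(PR), s['tcp_pos']-.163*B20)
E
```

```text
t 19.41 tcp [ 0.5196 -0.4246  0.2654] F [ 0.1 -0.2  0.1] op 0.0878
t 20.56 tcp [ 0.5196 -0.4247  0.2651] F [0.6 0.8 0.1] op 0.0155
t 21.01 tcp [ 0.5197 -0.4248  0.2961] F [-0.1 -0.8 -1.9] op 0.0157
[179.98480653 -19.88967232 128.42553697] [180.         -20.         128.41969874] [ 0.48510043 -0.38108906  0.14289454]
```

View pics/wrist7.png

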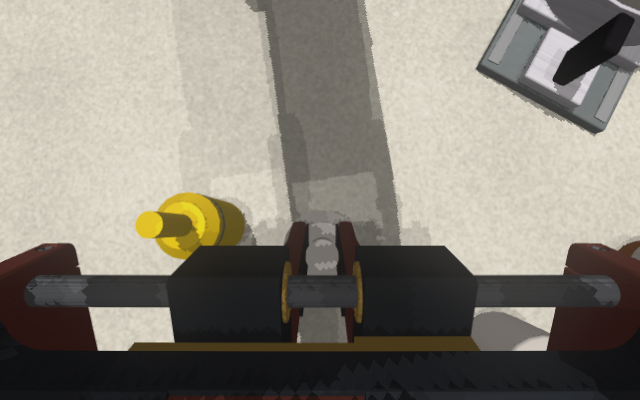

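View pics/scene7.png

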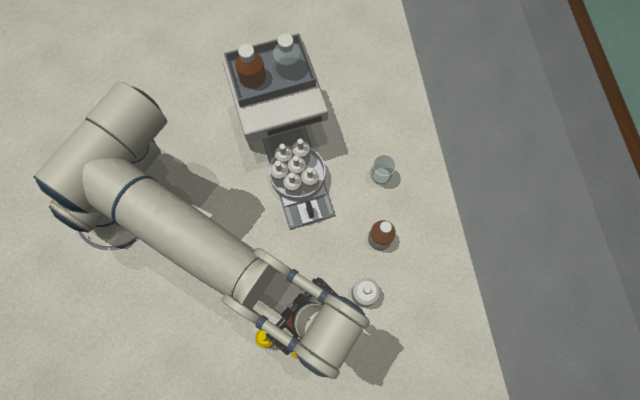

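```bash
python3 - <<'E'
from h import *
w=load('scene7'); D=Uw(-.068,.0005,0)
K_=8;x0,y0=255,130
im=cv2.resize(cv2.imread('pics/scene7.png')[130:205,255:340],None,fx=K_,fy=K_,interpolation=cv2.INTER_CUBIC)
def circ(c,R,z,col):
    P=np.array([c+R*np.array([np.cos(t),np.sin(t),0])+zz*z for t in np.linspace(0,2*np.pi,60)])
    cv2.polylines(im,[(K_*(proj(w,P)-[x0,y0]+.5)).round().astype(int)],True,col,1)
circ(D,.078,.065,(0,0,255)); circ(D,.082,.065,(0,0,255))
for k in range(6):
    circ(D+.0515*d(30+60*k),.008,.155,(0,200,0))
circ(D,.008,.155,(0,200,0)); circ(D-.0515*uy,.025,.03,(255,0,0))
cv2.imwrite('pics/c_j.png',im)
E
```

```text
(no output)
```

View pics/c_j.png

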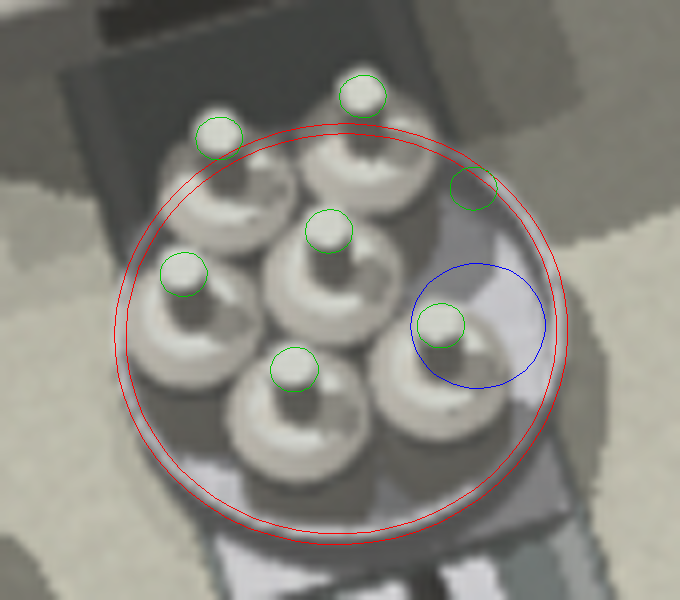

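```bash
python3 - <<'E'
from h import *
P=Uw(-.068,.0005,0)-.0515*uy
sp=np.array([.485,-.381,0])
r.servo_line(sp+zz*.30+.163*B20,speed=.2)
r.reach(P+zz*.31+.163*B20,eul(PR)); s=st()
r.servo_line(P+zz*.265+.163*B20,speed=.1); r.wait(.1); s=st(); print(s['tcp_pos']-.163*B20-P, s['orientation'])
snap('wrist','wrist8');snap('scene','scene8');snap('top','top8')
crop('top8',230,170,350,260,6,'c_k'); crop('scene8',235,100,355,220,5,'c_l')
E
```

```text
t 23.69 tcp [ 0.633  -0.0229  0.4629] F [-0.3 -1.2 -2.5] op 0.0155
t 24.39 tcp [ 0.6328 -0.022   0.4194] F [-0.3 -0.7 -0.8] op 0.0156
[-5.38341746e-05 -1.90245913e-04  2.66260887e-01] [179.92162791 -19.9268432  128.4326924 ]
```

View pics/wrist8.png

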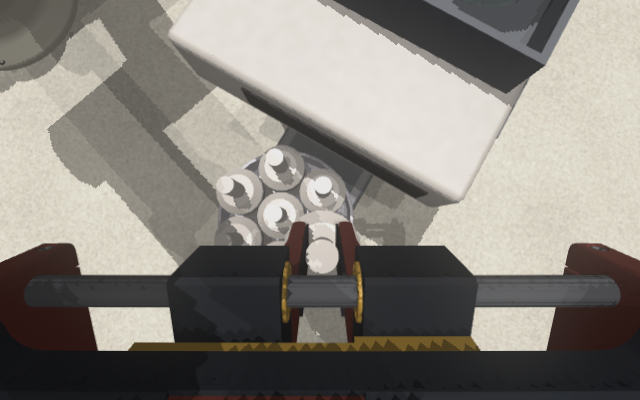

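View pics/c_k.png

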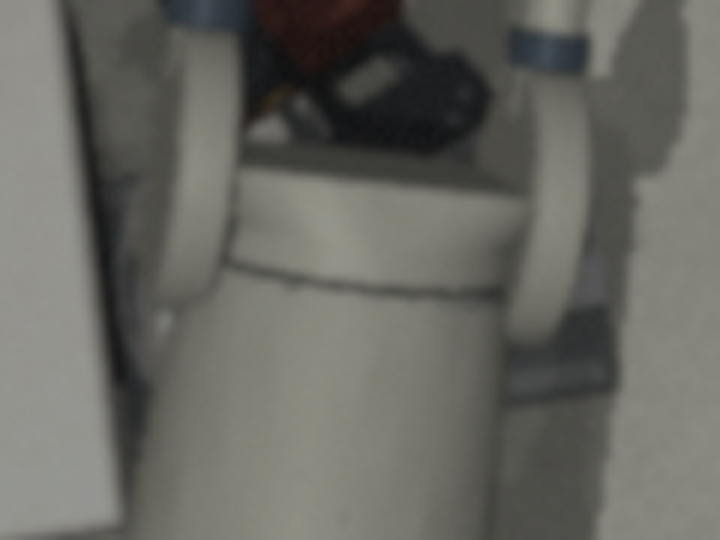

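View pics/c_l.png

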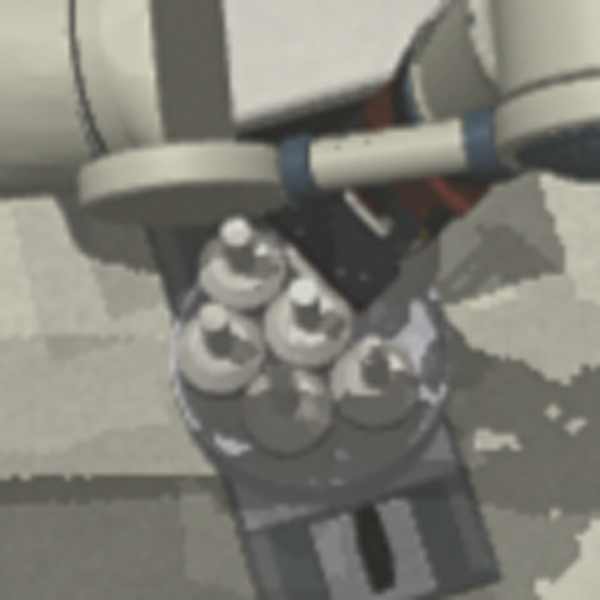

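```bash
python3 - <<'E'
from h import *
P=Uw(-.068,.0005,0)-.0515*uy
r.wait(.1); f0=np.mean([r.sense()['contact_force'] for _ in range(1)],0)
for z in (.225,.21,.195,.18,.165,.153,.147):
    r.servo_line(P+zz*z+.163*B20,speed=.08); s=st(); e=s['tcp_pos']-.163*B20-P; print(z,e.round(4))
    f=s['contact_force']-f0
    if abs(f[2])>8 or np.hypot(f[0],f[1])>10: print('stop'); break
snap('wrist','wrist9');snap('scene','scene9')
crop('wrist9',200,120,440,320,3,'c_m'); crop('scene9',235,100,355,220,5,'c_n')
E
```

```text
t 25.29 tcp [ 0.6328 -0.0217  0.3781] F [ 0.4  0.5 -1. ] op 0.0154
0.225 [-0.     0.     0.225]
t 25.62 tcp [ 0.6328 -0.0218  0.3621] F [-0.7 -0.2 -1.4] op 0.0154
0.21 [-1.00e-04 -0.00e+00  2.09e-01]
t 25.96 tcp [ 0.6328 -0.0218  0.347 ] F [ 1.   0.1 -2.7] op 0.0155
0.195 [-1.000e-04  0.000e+00  1.938e-01]
t 26.29 tcp [ 0.6328 -0.0218  0.332 ] F [ 0.3  0.4 -1.5] op 0.0159
0.18 [-1.000e-04 -0.000e+00  1.789e-01]
t 26.62 tcp [ 0.6328 -0.0218  0.317 ] F [ 0.1  0.5 -0.4] op 0.0155
0.165 [-1.000e-04  0.000e+00  1.639e-01]
t 26.93 tcp [ 0.6328 -0.0218  0.3051] F [-1.2 -0.3 -0.8] op 0.0155
0.153 [-1.000e-04  0.000e+00  1.519e-01]
t 27.18 tcp [ 0.6329 -0.0218  0.2996] F [ 0.6  0.8 -0.6] op 0.0157
0.147 [-0.      0.      0.1465]
```

View pics/c_m.png

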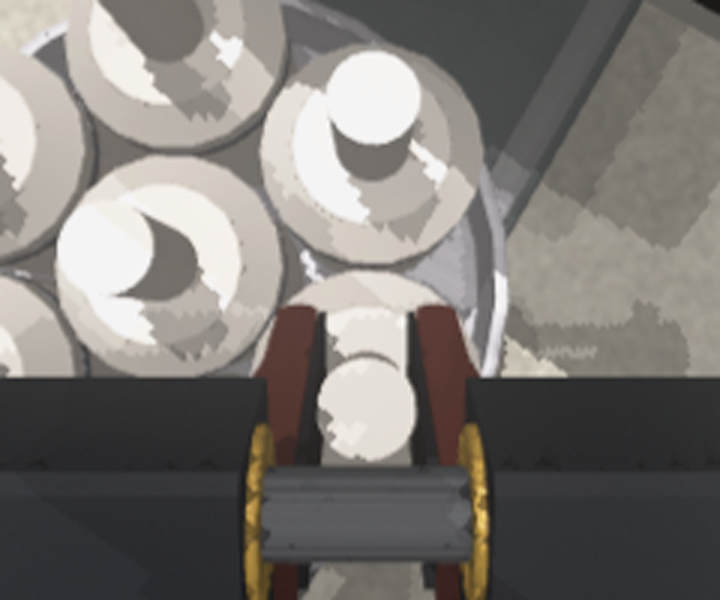

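View pics/c_n.png

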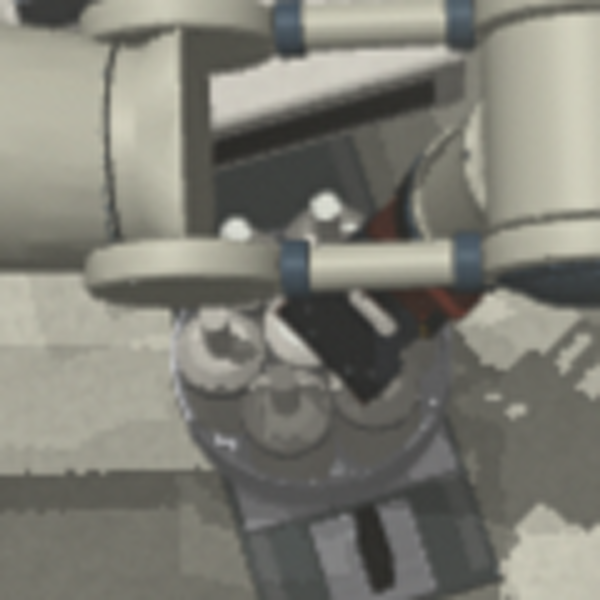

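```bash
python3 - <<'E'
from h import *
P=Uw(-.068,.0005,0)-.0515*uy
z=.147
while z>.138:
    z-=.0015
    r.servo_line(P+zz*z+.163*B20,speed=.03); r.wait(.05); s=st(); e=s['tcp_pos']-.163*B20-P; print(round(z,4),e.round(4))
    if s['contact_force'][2]>4: print('floor'); break
r.let_go(); st(); r.wait(.3)
snap('wrist','wrist10'); crop('wrist10',200,120,440,320,3,'c_o')
E
```

```text
t 27.57 tcp [ 0.6329 -0.0218  0.2987] F [ 0.4  0.  -1.4] op 0.0155
0.1455 [-0.      0.      0.1455]
t 27.88 tcp [ 0.6329 -0.0218  0.2971] F [ 0.  -0.2 -2.3] op 0.0154
0.144 [-0.      0.      0.1439]
t 28.18 tcp [ 0.6329 -0.0218  0.2956] F [ 0.6 -0.5 -0.9] op 0.0158
0.1425 [-0.     -0.      0.1424]
t 28.48 tcp [ 0.6329 -0.0218  0.2951] F [-0.9 -1.2  4.2] op 0.0156
0.141 [-0.      0.      0.1419]
floor
t 29.66 tcp [ 0.6329 -0.0218  0.2941] F [ 0.4 -0.3  0.2] op 0.0875
```

View pics/c_o.png

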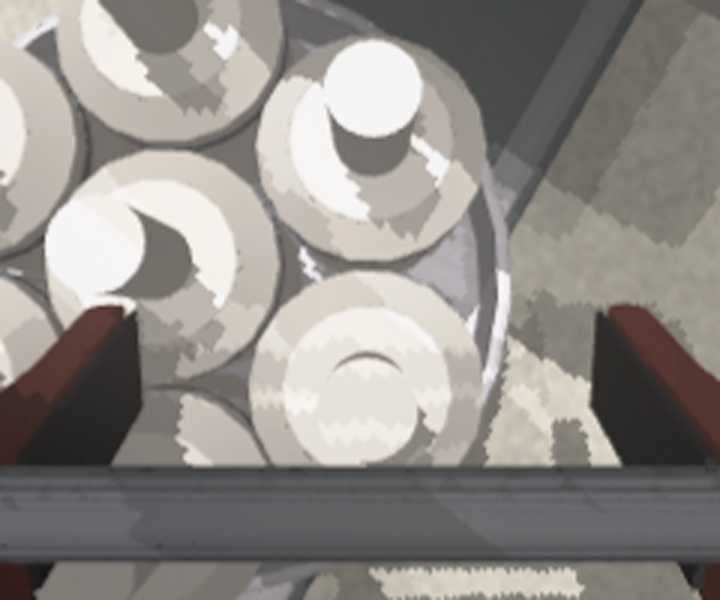

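```bash
python3 - <<'E'
from h import *
p=r.sense()['tcp_pos']
r.servo_line(p+zz*.13,speed=.2); st()
r.reach(Uw(-.068-.066,0,.42),eul(toolR(-zz,-uy))); st()
w=snap('wrist','wrist11')
D=Uw(-.068,.0005,0)
im=cv2.resize(cv2.imread('pics/wrist11.png')[30:260,230:420],None,fx=3,fy=3,interpolation=cv2.INTER_CUBIC)
for c in [D]+[D+.0515*d(30+60*k) for k in range(6)]:
    P=np.array([c+.008*np.array([np.cos(t),np.sin(t),0])+zz*.155 for t in np.linspace(0,2*np.pi,60)])
    cv2.polylines(im,[(3*(proj(w,P)-[230,30]+.5)).round().astype(int)],True,(0,200,0),1)
cv2.imwrite('pics/c_p.png',im)
E
```

```text
t 30.81 tcp [ 0.633  -0.0218  0.4228] F [-0.6 -0.7 -0.7] op 0.0878
t 31.28 tcp [ 0.5569 -0.0505  0.4189] F [ 0.1  0.2 -0.3] op 0.0878
```

View pics/c_p.png

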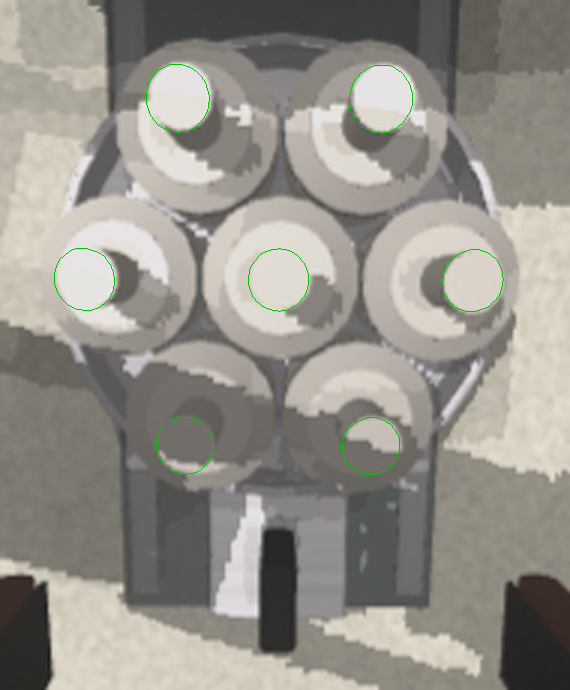

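The image shows all seven necks on the predicted spots, with the spare at about (474,281) in the crop, upright in its place. Next I grip the blade again and push the carriage home.

```bash
python3 - <<'E'
from h import *
g=Uw(-.194,.001,.06)-.163*BZ
r.reach(g-.10*BZ,eul(BR)); r.servo_line(g,speed=.12); st()
r.grab(25); s=st(); p0=s['tcp_pos']
dr=Uw(0,-.001,0)-O+ux*0; 
def tgt(k): return g+ux*k-uy*(.001*k/.19)
r.servo_line(tgt(.1),speed=.09); st()
r.servo_line(tgt(.182),speed=.08); st()
k=.182
while k<.2:
    k+=.002; r.servo_line(tgt(k),speed=.03); s=st()
    if s['contact_force']@ux<-14: break
print(k,(s['tcp_pos']-p0)@ux,s['contact_force']@ux,s['contact_force']@uy, s['tcp_pos'])
snap('wrist','wrist12')
E
```

```text
t 33.08 tcp [ 0.5825 -0.2245  0.1764] F [-0.2 -0.3  0. ] op 0.0881
t 34.20 tcp [ 0.5824 -0.2243  0.1753] F [ 1.9  1.2 -0.8] op 0.0135
t 35.46 tcp [ 0.5682 -0.1247  0.1752] F [ 5.9  2.3 -1. ] op 0.0138
t 36.63 tcp [ 0.5566 -0.0437  0.1752] F [ 5.1  2.5 -2.7] op 0.0140
t 36.88 tcp [ 0.5563 -0.042   0.1753] F [ 5.   0.7 -2.3] op 0.0139
t 37.13 tcp [ 0.5561 -0.0401  0.1753] F [ 5.3 -0.2 -2.8] op 0.0140
t 37.38 tcp [ 0.5558 -0.0382  0.1753] F [ 6.6  0.3 -2. ] op 0.0136
t 37.63 tcp [ 0.5555 -0.0362  0.1753] F [ 5.7 -0.1 -1.6] op 0.0138
t 37.88 tcp [ 0.5553 -0.0357  0.1757] F [ 4.7 -8.6 -0.7] op 0.0139
t 38.13 tcp [ 0.5551 -0.0349  0.1762] F [  4.  -17.2   1.1] op 0.0140
0.194 0.19130727443262588 -17.57571637942374 -1.4380046562129587 [ 0.55507693 -0.03494847  0.17618016]
```

View pics/wrist12.png

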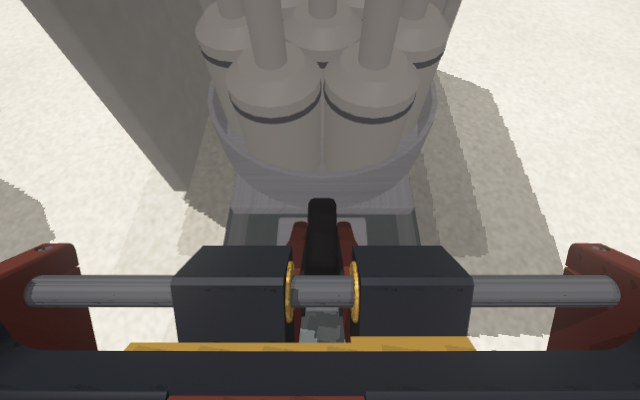

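```bash
python3 - <<'E'
from h import *
r.let_go(); p=r.sense()['tcp_pos']
r.servo_line(p-BZ*.11,speed=.12); st()
snap('wrist','wrist13');r.reach(Uw(-.3,-.05,.42),eul(toolR(-zz,-uy))); st(); snap('scene','scene13');snap('top','top13')
w0=load('wrist1');w=load('wrist13')
a=cv2.imread('pics/wrist1.png')[60:260,230:420];b=cv2.imread('pics/wrist13.png')[60:260,230:420]
cv2.imwrite('pics/c_q.png',cv2.resize(np.hstack([a,b]),None,fx=2.1,fy=2.1))
# blade pixel prediction
print(proj(w0,[Uw(-.018,0,.082),Uw(.018,0,.082)]),proj(w,[Uw(-.018,0,.082),Uw(.018,0,.082)]))
E
```

```text
t 40.45 tcp [ 0.566  -0.1089  0.2523] F [0.8 0.4 0.3] op 0.0879
t 41.51 tcp [ 0.6313 -0.2073  0.4181] F [ 0.1 -0.1 -0.5] op 0.0879
[[322.67726941 199.72525963]
 [322.60583127 163.42829688]] [[322.0220528  205.11983215]
 [322.06924222 167.94683784]]
```

View pics/c_q.png

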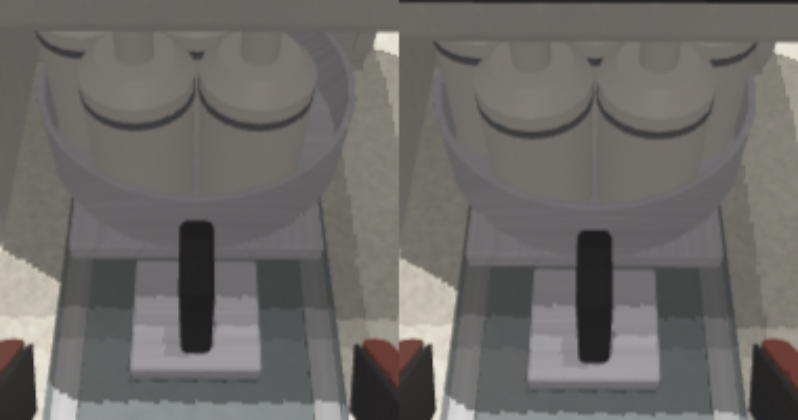

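View pics/scene13.png

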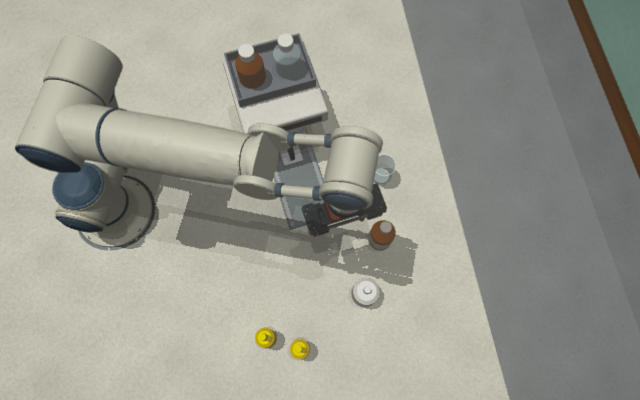

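```bash
python3 - <<'E'
from h import *
r.wait(.2); st(); print(r.hand_in())
E
```

```text
t 41.81 tcp [ 0.6312 -0.2077  0.4189] F [0.  0.4 0.6] op 0.0880
the job is handed in; nothing more can be done
None
```

The job is handed in at 41.8 s of the 72 s limit. The hand-in reports no verdict, so what follows rests on my own checks.

- **Drawing out:** I gripped the blade with the tool leaning back 45° and pulled the carriage to its front stop. It travelled 0.191 m by the tool position, and the force rose to about 16 N at the stop.
- **Placing the spare:** I took the spare by its neck with the tool leaning 20° and lowered it into the empty place. It met no side contact, and the floor was felt at the expected height (grasp at 0.142 m). After letting go, a wrist picture from above showed all seven necks on their predicted spots.
- **Sliding home:** I regripped the blade and pushed at a mean speed of 0.09 m/s or less until the force rose at the rear stop, at about the tool position where I had first gripped the blade. I estimate the carriage is within 1 mm of its starting position, since the blade and hood edge sit together as they did at the start.

After the push, the wrist picture showed the front row and the spare's side of the drum standing upright; the hood hides part of the view. The bottle, beaker, wide cartridge and yellow look-alikes were at the same pixels as at the start, and the gripper was clear of everything.

**One disagreement:** the pull and push showed about 6 N of side force, which suggests my measured angle for the unit was about 0.4° off. I allowed for that in the placing and the push, and it caused no trouble.

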